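# Hook the whetstone holder out from under the riser and snug it against the bench stop

### The job

The stone holder has been pushed under the low wooden riser where a hand does not fit. Take the orange pull hook, drop its tip into the holder's wire bail and drag the holder out with it until it sits squarely against both posts of the bench stop, then keep up a steady pull of about 10 N, never 15 N, for a good second so that it beds on both posts; do not touch the holder by hand. Then unhook, stand the pull hook upright on the bench at least a hand's breadth clear of holder and stop, and leave everything else as it was.

Things in the scene. Friction and masses are not known exactly. Their poses are not given: they have to be found in the camera images.
- riser: Fixed plywood riser (low bridge): board 150 (x) x 180 (y) x 12 mm, underside 92 mm above the bench, on two side walls 12 mm thick with 154 mm between them; open at the front (-x) and back. Origin: on the bench under its centre; its front edge is 75 mm toward -x.
- holder: Loose dark wood stone holder 112 (x) x 88 (y) x 23 mm, a grey whetstone fixed on top (to 41 mm), 0.2 to 0.42 kg, standing under the riser. Origin: centre of its underside. Its near face is the plane x = -56 mm in its own frame; the stop's posts bear on this face. A rigid level wire bail (U-shaped loop) sticks out of it to x = -89 mm.
- bail (a point): Centre of the bail's cross wire (nearest the robot), at x = -86, z = 30 mm in the holder's frame; axes as the holder's. Wire 6 mm thick: top 33, underside 27 mm above the bench. Bail 34 mm wide outside; clear opening 22 mm in y and x = -83 to -56 mm, open above and below. The hook's tip goes down into it on the +x side of this wire.
- pull_hook: Loose pull hook, 0.1 to 0.21 kg, standing on its heel and its tip. Origin: at heel level under the grip's centre; x points along the shaft to the tip. Heel plate x = -60 to -44 mm, 46 mm wide; orange grip 86 (x) x 20 (y) mm, from 16 to 52 mm height, to be taken across its 20 mm width; steel shaft 7 mm thick at 28 mm height from the grip to x = 130 mm, where the tip bends straight down.
- hook_tip (a point): Lower end of the hook's tip (7 mm thick, upright), at x = 130, y = 0, z = 0 mm in the pull hook's frame; axes as the hook's.
- stop: Bench stop, fixed. Origin on the bench; +x points to where the holder comes from. Black base plate x = -96 to -32 mm, 110 mm wide, 4 mm thick; on it an aluminium bar (top 12 mm above the bench) with two rigid steel posts. The bar is clamped somewhere along the base: the posts' bearing faces lie at x between 0 and -24 mm here. This setting is not reported: feel for it.
- pin_left (a joint): Sprung brass feeler pin (7 mm) in the post at y = +34 mm of the stop (post 18 mm thick, top 26 mm above the bench; 50 mm clear between the posts, where the bail passes). Pin 17 mm above the bench, sticks out 4 mm from the bearing face. 0 = out, 0.004 m = pushed flush by the holder. Takes under 0.5 N; says nothing of how hard the post is pressed.
- pin_right (a joint): The same in the post at y = -34 mm.
- loupe: Black eye loupe, 37 mm across, 22 mm high; bystander. Origin: centre of its underside.
- tape_roll: Yellow roll of masking tape, 100 mm across, 18 mm high; bystander. Origin: centre of its underside.
- ferrule: Cream ferrule ring, 23 mm across, 22 mm high; bystander. Origin: centre of its underside.

How it is judged:
On the way, in this order (a step that is already met when the one before it is completed fails the run):
1. the hook's tip is inside the bail and pulls on it, the holder still away from the stop (x of hook_tip in the frame of holder between -0.084 and -0.054 m and y of hook_tip in the frame of holder between -0.013 and 0.013 m and z of hook_tip in the frame of holder below 0.027 m and contact force between pull_hook and holder above 0.5 N and contact force between holder and stop below 0.05 N), for 0.1 s.
2. the hook in the bail presses the holder on the stop with more than 6 N, both pins pushed in (contact force between holder and stop above 6 N and contact force between pull_hook and holder above 6 N and value of joint each of pin_left, pin_right above 0.0025 m), for 0.8 s.
At the end, for the whole second after the job is handed in: Holder flat and still against the stop, each pin in by over 2 of its 4 mm; pull hook upright on its heel and tip on the bench (within 5 mm, tilt under 0.1 rad), still, its tip over 60 mm from the bail, its origin over 60 mm from the stop's, touching neither (value of joint each of pin_left, pin_right above 0.002 m and height (world z) of holder below 0.004 m and angle between holder's own z axis and vertical below 0.06 rad and linear speed of each of holder, pull_hook below 0.01 m/s and height (world z) of pull_hook between -0.005 and 0.005 m and angle between pull_hook's own z axis and vertical below 0.1 rad and horizontal distance between hook_tip and bail above 0.06 m and horizontal distance between pull_hook and stop above 0.06 m and contact force between pull_hook and holder below 0.05 N and contact force between pull_hook and stop below 0.05 N).
It fails at once if the hook pulls or pushes the holder with 15 N or more (contact force between pull_hook and holder above 15 N).
It fails at once if the holder is pressed on the stop with 15 N or more (contact force between holder and stop above 15 N).
It fails at once if the robot itself touches the holder (contact force between any of the fingers, the arm and holder above 0.3 N).
It fails at once if a bystander is moved by more than 15 mm (distance of any of loupe, tape_roll, ferrule from where it was at the start of the episode above 0.015 m).
It also fails if it takes over 64 s, if anything falls off the work surface, if the arm or the gripper's body presses on something with over 40 N, if the wrist force passes 120 N, or if a joint passes its speed limit or range.

### The arm

A 7-joint arm with a two-finger parallel gripper is mounted at the origin on a cart in front of the work surface, level with it; the furniture and walls round the work are solid. World frame = base frame: x ahead of the robot, y to its left, z up, the work surface at z = 0. Lengths are in m, angles in rad, forces in N, time in s.
With the tool pointing down it reaches from about 0.4 to 0.925 m from the base axis. Payload 5.6 kg.
Tool frame: the origin (TCP) lies midway between the tips of the shut fingers; the grasp point (between the pads) lies 19 mm behind it; z points along the fingers, x is the direction in which the jaws open and shut, and the axes are right-handed (so a half turn about z gives the same grasp; the last joint's range is limited). The gripper opens to 85 mm and grips with 20 to 120 N. Pads are 22 mm wide; open, the fingers measure 114 mm over their backs; the gripper's body (76 mm by 85 mm) begins 54 mm behind the grasp point. The pads swing forward as they close: fully open they stand 13 mm farther back than shut.
Start: joints at [1.295, 0.468, -0.012, 1.603, 0.006, 1.071, -0.056], TCP at [0.15, -0.632, 0.231] pointing down, gripper open.
Joint ranges: [-2.53, 2.53], [-0.31, 2.02], [-1.57, 1.55], [0.28, 2.44], [-1.29, 4.43], [0.15, 1.84], [-2.92, 2.92]. Speed limits (rad/s): [2.57, 2.57, 3.14, 3.14, 3.14, 3.14, 3.14].

### API

Orientations are given as a rotation vector (axis times angle).
In Python, from workcell import bot, optics gives the robot as it stands.
- The arm moves only by the shell command python3 -m crank 'ROWS' [OPENING] [FORCE]. ROWS is text: rows parted by semicolons, each of 4 numbers parted by spaces: the shift along the tool's x, y, z in cm, then the turn about the tool's z in rad. In form: dx dy dz twist; .... A call has 1 to 12 rows; each row shifts and turns the commanded pose from where the row before left it, along the tool's axes as they then stand; what a row does not reach is not made up. A row lasts 1/12 s, in which the tool goes at most 41.7 mm and 7.16 degrees, less where a joint would pass 70% of its speed; a pose out of reach is approached as far as the arm can. A call with a gripper value outside its range is refused whole. OPENING is the finger opening in cm, from 0 to 8.54, set as the call begins (- or left out, the last holds). The fingers move at their own pace and stop on an object; FORCE is the grip in N (left out, the last holds). Time passes only in rows, so rows that do not move let the fingers close. It gives the time, the measured TCP pose, the force and the opening at its end, in the units of the state.
- bot.sense(): the state, without advancing time (a new reading comes with each control period).
- optics.capture(name): name is "scene" or "top" or "wrist"; returns the picture (480x640x3 uint8, red, green, blue); there is no depth.
- optics.get_calibration(name): a dict with "intrinsics" (3x3 intrinsics, pixels), "extrinsics" (4x4, takes a point from world to camera coordinates). Camera axes: x right, y up, looking along -z (the intrinsics and any distortion apply to the point x, -y, -z); pixel columns grow to the right and rows downward; lengths in m; the calibration is good to about 2 mm. A picture is of the moment at which its call begins: read the wrist's pose just before it. get_calibration takes no time and is no camera call; for the wrist camera it gives the pose at the moment of the call.
- bot.finish_job(): hands the job in, once; it reports no verdict.
Trained networks look in the newest picture that a camera, given by its name, has taken for a name from the list of things; names that differ only in an ending like _2 or _b are one class to them, and where a whole thing is asked for, a point or a joint stands for the part that bears it (a point fixed in the world has none). Each returns a list of dicts, best first, with "conf" (0 to 1); they miss things now and then, are a little off and sometimes report something else, mostly with a low value. They report only what shows in the picture. A call takes as long as a camera call.
- optics.find_in(camera, query): "box" ([left, top, right, bottom] in pixels, round what is visible of it).
- optics.silhouettes(camera, query): "region" (480x640 bool, what is visible of it) and "box" ([left, top, right, bottom] in pixels, round what is visible of it).
The state is a dict: "time_s": time; "joint_positions": joint angles; "qvel": joint speeds; "joint_efforts": joint torques, N m; "position": TCP position; "eef_rot": TCP orientation; "wrist_force": force on the tool from outside, world axes, zero at the start; "wrist_torque": the same for the moment, N m; "width": finger opening in m.
Only numpy, scipy, OpenCV 4.12 (cv2) and the standard library are available. Lean on these libraries where they do the work, as an engineer would, in place of code of your own. Each camera call takes 0.05 s, during which the arm holds its last target. There are 200 camera calls.

## Working session

There is one attempt and no reset: what is moved stays moved. The work goes in short steps, Python scripts to look and compute and a shell command to move; the robot and the scene stay as the last step left them, time stands still between calls to the robot, and variables do not carry over. Pictures are saved under pics/ and viewed, about 8 in all and at most 12, crops included, and the job is handed in when it is done.

```bash
ls; mkdir -p pics; cat > h.py <<'E'
import numpy as np, cv2
from workcell import bot, optics
from scipy.spatial.transform import Rotation as R
def cap(n,f=None):
    im=optics.capture(n)
    if f: cv2.imwrite('pics/'+f,im[:,:,::-1])
    return im
def px2w(cal,uv,z):
    K=np.array(cal['intrinsics']);T=np.array(cal['extrinsics'])
    d=np.linalg.inv(K)@np.array([uv[0],uv[1],1.]);d=np.array([d[0],-d[1],-d[2]])
    Rm=T[:3,:3];o=-Rm.T@T[:3,3];d=Rm.T@d
    return o+d*(z-o[2])/d[2]
def w2px(cal,p):
    K=np.array(cal['intrinsics']);T=np.array(cal['extrinsics'])
    c=T[:3,:3]@np.array(p)+T[:3,3];c=np.array([c[0],-c[1],-c[2]]);u=K@c
    return u[:2]/u[2]
E
python3 - <<'E'
from h import *
s=bot.sense();print({k:np.round(v,3) for k,v in s.items()})
for n in ['scene','top']:
    cap(n,n+'0.png');c=optics.get_calibration(n);print(n,{k:np.round(v,3).tolist() for k,v in c.items()})
    for q in ['riser','holder','bail','pull_hook','stop','loupe','tape_roll','ferrule']:
        print(q,[(round(d['conf'],2),np.round(d['box']).tolist()) for d in optics.find_in(n,q)[:2]])
E
```

```text
pics
{'time_s': np.float64(0.0), 'joint_positions': array([ 1.295,  0.468, -0.012,  1.604,  0.006,  1.071, -0.056]), 'qvel': array([ 0.001,  0.   , -0.001, -0.001,  0.001, -0.001, -0.   ]), 'joint_efforts': array([ 0.0000e+00, -5.3238e+01,  2.2000e-02, -2.5130e+01,  1.1000e-02,
        8.0000e-03, -0.0000e+00]), 'position': array([ 0.15 , -0.632,  0.23 ]), 'eef_rot': array([-2.464e+00,  1.948e+00,  2.000e-03]), 'wrist_force': array([-0.12 , -1.108,  0.405]), 'wrist_torque': array([-0.012,  0.014, -0.008]), 'width': np.float64(0.086)}
scene {'intrinsics': [[463.396, 0.0, 318.709], [0.0, 463.396, 231.301], [0.0, 0.0, 1.0]], 'extrinsics': [[0.62, -0.784, 0.007, -0.376], [0.441, 0.356, 0.824, -0.311], [-0.649, -0.508, 0.567, -0.642], [0.0, 0.0, 0.0, 1.0]]}
riser [(0.93, [298.0, 162.0, 398.0, 245.0]), (0.42, [353.0, 284.0, 369.0, 304.0])]
holder [(0.58, [325.0, 207.0, 359.0, 230.0])]
bail [(0.79, [328.0, 203.0, 362.0, 231.0])]
pull_hook [(0.68, [188.0, 209.0, 263.0, 254.0])]
stop [(0.78, [266.0, 233.0, 328.0, 280.0])]
loupe [(0.62, [353.0, 285.0, 372.0, 302.0])]
tape_roll [(0.61, [390.0, 265.0, 438.0, 304.0])]
ferrule [(0.65, [346.0, 311.0, 363.0, 329.0])]
top {'intrinsics': [[609.154, 0.0, 313.188], [0.0, 609.154, 241.893], [0.0, 0.0, 1.0]], 'extrinsics': [[0.018, -1.0, -0.01, 0.022], [0.984, 0.016, 0.177, -0.627], [-0.177, -0.013, 0.984, -0.984], [0.0, 0.0, 0.0, 1.0]]}
riser [(0.85, [262.0, 128.0, 378.0, 224.0])]
holder []
bail []
pull_hook [(0.6, [188.0, 248.0, 218.0, 355.0])]
stop [(0.72, [430.0, 221.0, 487.0, 274.0]), (0.6, [287.0, 265.0, 353.0, 310.0])]
loupe [(0.77, [410.0, 285.0, 435.0, 308.0])]
tape_roll [(0.65, [429.0, 221.0, 485.0, 274.0])]
ferrule []
```

```bash
python3 - <<'E'
import cv2
a=cv2.imread('pics/top0.png')[110:370,170:500]; cv2.imwrite('pics/t1.png',cv2.resize(a,None,fx=2.3,fy=2.3,interpolation=cv2.INTER_CUBIC))
a=cv2.imread('pics/scene0.png')[150:340,170:450]; cv2.imwrite('pics/s1.png',cv2.resize(a,None,fx=2.8,fy=2.8,interpolation=cv2.INTER_CUBIC))
E
```

```text
(no output)
```

View pics/t1.png

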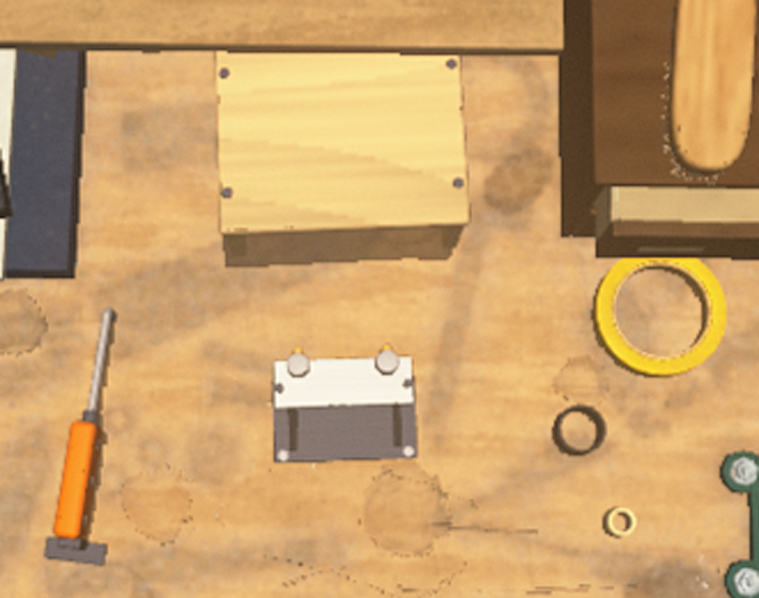

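View pics/s1.png

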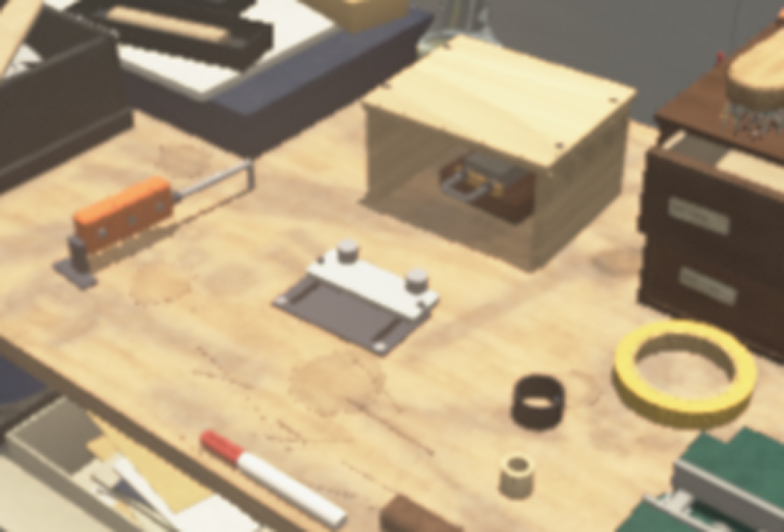

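The top view shows the hook at left: tip bend at crop (110,315), heel (75,550). The stop is in the middle with posts at (299,362) and (388,362), and the riser is above it. In the scene view the bail is visible under the riser at crop ~(460,187).

```bash
python3 - <<'E'
from h import *
ct=optics.get_calibration('top');cs=optics.get_calibration('scene')
T=lambda u,v,z:np.round(px2w(ct,(u/2.3+170,v/2.3+110),z),4)
S=lambda u,v,z:np.round(px2w(cs,(u/2.8+170,v/2.8+150),z),4)
print('tip bend',T(110,316,.030),'shaft/grip',T(91,415,.028),'grip far',T(84,421,.052),'grip near',T(68,537,.052),'heel',T(76,550,.01), 'heel L/R',T(46,550,0.004),T(105,556,0.004))
print('posts',T(299,362,.026),T(388,361,.026),'plate back',T(275,460,.004),T(416,457,.004))
print('riser board front',T(220,232,.104),T(469,220,.104),'back',T(216,52,.104),T(462,54,.104))
print('scene: bail',S(443,187,.030),S(472,199,.030),'tip',S(252,188,0),'posts',S(347,242,.026),S(417,271,.026),'riser front',S(365,103,.104),S(550,165,.104))
im=cv2.imread('pics/scene0.png')[190:245,310:380];cv2.imwrite('pics/s2.png',cv2.resize(im,None,fx=10,fy=10,interpolation=cv2.INTER_CUBIC))
E
```

```text
tip bend [0.6185 0.1994 0.03  ] shaft/grip [0.543  0.2107 0.028 ] grip far [0.5363 0.2112 0.052 ] grip near [0.4519 0.2187 0.052 ] heel [0.4428 0.2204 0.01  ] heel L/R [0.4424 0.2443 0.004 ] [0.4387 0.1993 0.004 ]
posts [0.5861 0.0549 0.026 ] [ 0.588  -0.0126  0.026 ] plate back [0.5132 0.0724 0.004 ] [ 0.5174 -0.0354  0.004 ]
riser board front [0.6683 0.1107 0.104 ] [ 0.6798 -0.067   0.104 ] back [0.8032 0.1179 0.104 ] [ 0.8042 -0.0619  0.104 ]
scene: bail [0.6937 0.0411 0.03  ] [0.6941 0.0111 0.03  ] tip [0.6237 0.1995 0.    ] posts [0.586  0.0552 0.026 ] [ 0.5905 -0.0125  0.026 ] riser front [0.6622 0.0992 0.104 ] [ 0.6768 -0.0722  0.104 ]
```

View pics/s2.png

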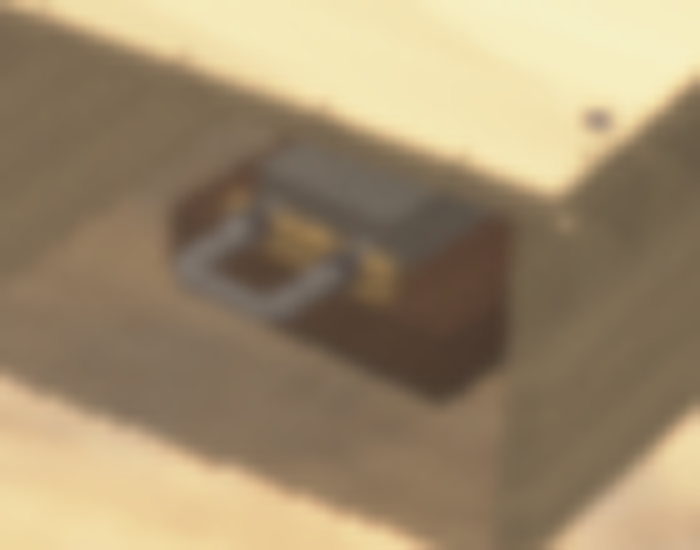

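The zoom shows the U-shaped bail clearly. The cross wire runs from crop (190,270) to (265,308), and the arms meet the face at (255,225) and (345,265).

```bash
python3 - <<'E'
from h import *
cs=optics.get_calibration('scene')
S=lambda u,v,z:np.round(px2w(cs,(u/10+310,v/10+190),z),4)
for p in [(190,270),(265,308),(255,222),(345,262)]: print(p,S(*p,.030))
print('corner bottom right near',S(438,403,0))
# predicted outlines for candidate holder pose
for x,y,a in [(.78,.026,0),(.78,.026,.1),(.78,.026,-.1)]:
  print(a,[np.round((w2px(cs,[x+np.cos(a)*i-np.sin(a)*j,y+np.sin(a)*i+np.cos(a)*j,k])-[310,190])*10).tolist() for i,j,k in [(-.086,.014,.03),(-.086,-.014,.03),(-.056,.014,.03),(-.056,-.014,.03),(-.056,-.044,0)]])
s=bot.sense(); M=R.from_rotvec(s['eef_rot']).as_matrix();print(M.round(3))
p=np.array([.4945,.2148]);g=p-s['position'][:2];print('to hook',M.T@np.array([*g,0])*100, 'hook yaw',np.arctan2(.1994-.2204,.6185-.4428))
E
```

```text
(190, 270) [0.6941 0.0391 0.03  ]
(265, 308) [0.692  0.0155 0.03  ]
(255, 222) [0.7208 0.0399 0.03  ]
(345, 262) [0.7199 0.0126 0.03  ]
corner bottom right near [ 0.7221 -0.0145  0.    ]
0 [[187.0, 269.0], [282.0, 310.0], [262.0, 216.0], [357.0, 256.0], [455.0, 405.0]]
0.1 [[214.0, 283.0], [316.0, 319.0], [279.0, 226.0], [380.0, 261.0], [485.0, 404.0]]
-0.1 [[163.0, 253.0], [250.0, 299.0], [248.0, 206.0], [335.0, 250.0], [425.0, 404.0]]
[[ 0.231 -0.973 -0.   ]
 [-0.973 -0.231 -0.   ]
 [ 0.     0.    -1.   ]]
to hook [-7.44947244e+01 -5.30713025e+01 -7.33680025e-03] hook yaw -0.1189575984805773
```

```bash
python3 -m crank '-2.5 -3.16 0 0;-2.5 -3.16 0 0;-2.5 -3.16 0 0;-2.5 -3.16 0 0;-2.5 -3.16 0 0;-2.5 -3.16 0 0;-2.5 -3.16 0 0;-2.5 -3.16 0 0;-2.5 -3.16 0 0;-2.5 -3.16 0 0;-2.5 -3.16 0 0;-2.5 -3.16 0 0' 5.0 40
```

```text
time_s: 1.9
position: [0.4507, -0.2515, 0.2317]
eef_rot: [2.464, -1.949, 0.001]
wrist_force: [0.5, -0.8, 0.7]
width: 0.0501
```

```bash
python3 -m crank '-3.66 -1.04 0 0;-3.66 -1.04 0 0;-3.66 -1.04 0 0;-3.66 -1.04 0 0;-3.66 -1.04 0 0;-3.66 -1.04 0 0;-3.66 -1.04 0 0;-3.66 -1.04 0 0;-3.66 -1.04 0 0;-3.66 -1.04 0 0;-3.66 -1.04 0 0;-3.66 -1.04 0 0'; python3 -m crank '0 0 1 .117;0 0 1 .117;0 0 1 .118;0 0 0 0'
python3 - <<'E'
from h import *
s=bot.sense();c=optics.get_calibration('wrist');cap('wrist','w1.png')
M=R.from_rotvec(s['eef_rot']).as_matrix();print(s['position'],M.round(3));
for q in ['pull_hook']:
  for d in optics.silhouettes('wrist',q)[:1]:
    m=d['region'];print(d['conf'],d['box'])
print([w2px(c,[.4945+l*np.cos(-.119),.2148+l*np.sin(-.119),z]).round() for l,z in [(-.043,.052),(0,.052),(.043,.052),(.13,.03)]])
E
```

```text
time_s: 2.9
position: [0.4698, 0.2048, 0.2316]
eef_rot: [-2.464, 1.949, -0.001]
wrist_force: [1.0, -1.5, 0.1]
width: 0.0499
time_s: 3.23
position: [0.4688, 0.2027, 0.1996]
eef_rot: [2.08, -2.35, -0.001]
wrist_force: [0.0, -0.4, 0.3]
width: 0.0502
[0.46877357 0.20265003 0.19961116] [[-0.121 -0.993 -0.003]
 [-0.993  0.121 -0.001]
 [ 0.002  0.003 -1.   ]]
0.8 [277.9, 26.5, 327.2, 244.6]
[array([302., 243.]), array([301., 195.]), array([300., 142.]), array([299.,  29.])]
```

View pics/w1.png

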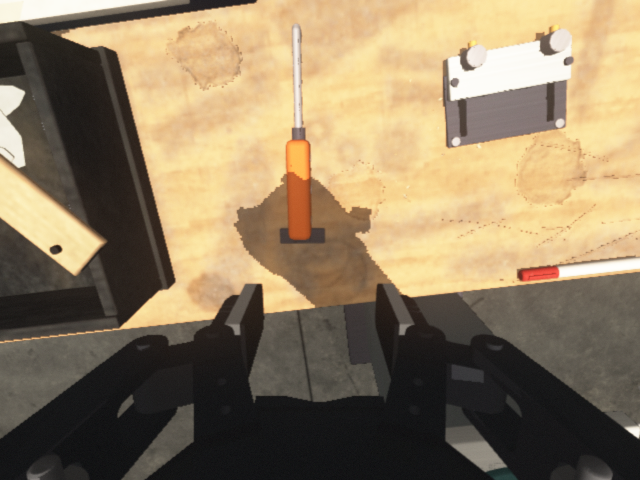

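The wrist view shows the grip spanning (298,140) to (299,238). That is 2–3 px left of my prediction, so I'll refine from it.

```bash
python3 - <<'E'
from h import *
s=bot.sense();c=optics.get_calibration('wrist')
a=px2w(c,(298,141),.052);b=px2w(c,(299,240),.050);t=px2w(c,(296.5,27),.030)
print(a,b,t,(a+b)/2,np.arctan2((t-b)[1],(t-b)[0]))
M=R.from_rotvec(s['eef_rot']).as_matrix()
g=(a+b)/2;g[2]=.021;print((M.T@(g-s['position']))*100)
print('post',px2w(c,(475.5,55),.026),px2w(c,(558,40),.026),'plate back',px2w(c,(447,146),.004),px2w(c,(566,129),.004))
E
```

```text
[0.5395701  0.21236046 0.052     ] [0.455342   0.22286867 0.05      ] [0.6274769  0.20312177 0.03      ] [0.49745605 0.21761456 0.051     ] -0.11421829523353967
[-1.76657652 -2.5890679  18.03044472]
post [0.5908042  0.05785426 0.026     ] [ 0.59416589 -0.00956745  0.026     ] plate back [0.51847407 0.0747014  0.004     ] [ 0.52104061 -0.03673916  0.004     ]
```

```bash
python3 -m crank '-1.75 -2.6 2 0;0 0 4 0;0 0 4 0;0 0 4 0;0 0 3 0;0 0 0.9 0;0 0 0 0' ; python3 -m crank '0 0 0 0;0 0 0 0;0 0 0 0;0 0 0 0;0 0 0 0;0 0 0 0' 1.0 70; python3 -m crank '0 0 -1 0;0 0 -1.5 0;0 0 -1.5 0;0 0 0 0'
```

```text
time_s: 3.92
position: [0.4968, 0.2167, 0.0207]
eef_rot: [2.084, -2.346, -0.002]
wrist_force: [-0.4, -0.6, 0.3]
width: 0.0499
time_s: 4.42
position: [0.4997, 0.218, 0.0248]
eef_rot: [-2.083, 2.346, -0.003]
wrist_force: [-1.3, -0.3, 8.0]
width: 0.0187
time_s: 4.75
position: [0.4996, 0.2183, 0.0657]
eef_rot: [-2.082, 2.346, -0.003]
wrist_force: [-0.1, -0.1, -1.3]
width: 0.0187
```

```bash
python3 -m crank '0 0 0 -.073;0 0 0 -.072;3.8 -.5 0 0;3.8 -.5 0 0;3.8 -.5 0 0;3.8 -.5 0 0;3.8 -.5 0 0;0 0 0 0;0 0 0 0'
cat >> h.py <<'E'
def mat(s): return R.from_rotvec(s['eef_rot']).as_matrix()
E
python3 - <<'E'
from h import *
s=bot.sense();c=optics.get_calibration('wrist');cap('wrist','w2.png')
print(s['position'],mat(s).round(3),s['wrist_force'])
cap('scene','s3.png');im=cv2.imread('pics/s3.png')[180:290,220:380];a=cv2.resize(im,None,fx=5,fy=5,interpolation=cv2.INTER_CUBIC);cv2.imwrite('pics/s3c.png',a)
E
```

```text
time_s: 5.5
position: [0.5277, 0.0244, 0.0621]
eef_rot: [2.242, -2.199, 0.001]
wrist_force: [0.4, 0.9, -0.6]
width: 0.0187
[0.52770811 0.02444723 0.06205776] [[ 0.019 -1.    -0.   ]
 [-1.    -0.019 -0.001]
 [ 0.001  0.    -1.   ]] [ 0.37655328  0.9013899  -0.64454935]
```

View pics/w2.png

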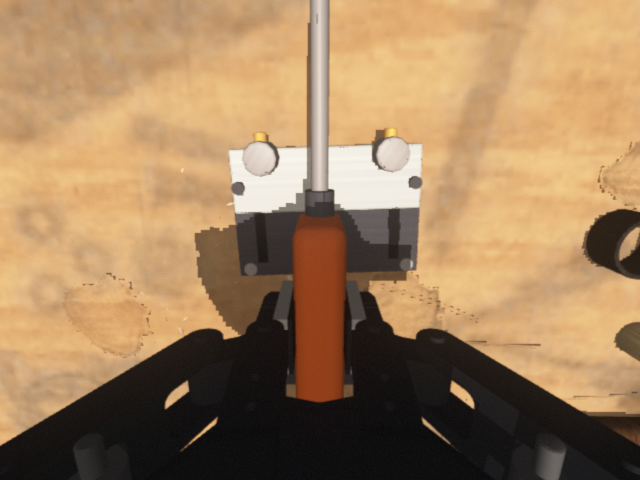

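View pics/s3c.png

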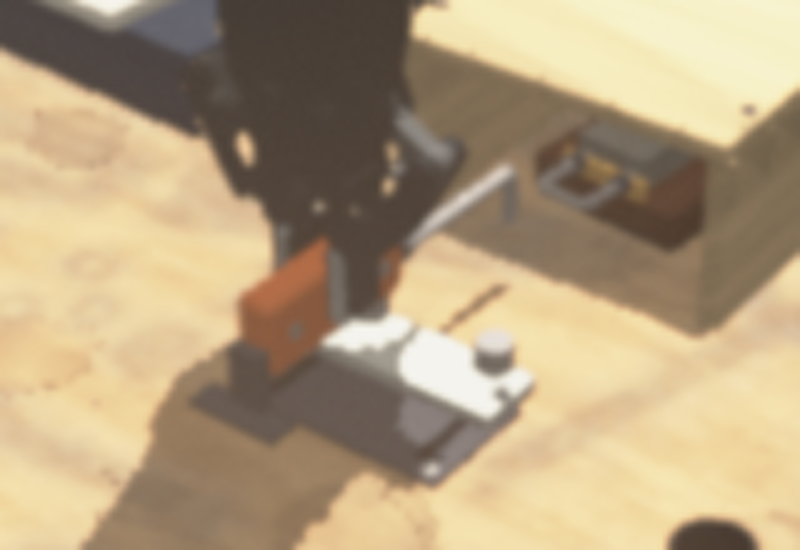

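The wrist view shows the shaft passing between the posts at (261,157) and (393,154). In the scene view the tip's lower end is at crop (511,220), in front of the bail.

```bash
python3 - <<'E'
from h import *
s=bot.sense();cs=optics.get_calibration('scene');c=optics.get_calibration('wrist')
S=lambda u,v,z:np.round(px2w(cs,(u/5+220,v/5+180),z),4)
print('tip end',S(511,221,.0375),'bend',S(509,172,.068),'bail L,R',S(546,184,.03),S(584,205,.03),'face',S(575,158,.03),S(622,181,.03))
print('wrist shaft ys',px2w(c,(318.5,5),.068),px2w(c,(319.5,195),.068),'posts',px2w(c,(261,159),.026),px2w(c,(393,155),.026),'plate back',px2w(c,(241,275),.004),px2w(c,(415,269),.004))
print('tip by hand',s['position'][:2]+.13*np.array([1,.019]))
E
```

```text
tip end [0.6508 0.0258 0.0375] bend [0.645  0.0228 0.068 ] bail L,R [0.6951 0.0393 0.03  ] [0.6918 0.0145 0.03  ] face [0.7223 0.0424 0.03  ] [0.7198 0.0128 0.03  ]
wrist shaft ys [0.64229303 0.03157624 0.068     ] [0.57610468 0.02953429 0.068     ] posts [0.587011   0.05953389 0.026     ] [ 0.59068466 -0.00726662  0.026     ] plate back [0.5142434  0.07720505 0.004     ] [ 0.52107214 -0.03139888  0.004     ]
tip by hand [0.65738485 0.03099592]
```

```bash
python3 -m crank '0 0 -1 0;0 -2 0 0;0 -2 0 0;0 -1.9 0 0;0 0 0 0;0 0 0 0'
python3 - <<'E'
from h import *
s=bot.sense();print(s['position'],s['wrist_force'],mat(s)[:,1])
cap('scene','s4.png');im=cv2.imread('pics/s4.png')[185:255,290:380];a=cv2.resize(im,None,fx=8,fy=8,interpolation=cv2.INTER_CUBIC);cv2.imwrite('pics/s4c.png',a)
E
```

```text
time_s: 6.1
position: [0.587, 0.0315, 0.0728]
eef_rot: [-2.252, 2.189, 0.0]
wrist_force: [-0.4, 0.3, -2.1]
width: 0.0194
[0.58698989 0.03145363 0.07277321] [-0.40514499  0.3100783  -2.14913703] [-9.99604719e-01 -2.81094735e-02 -5.12145234e-04]
```

View pics/s4c.png

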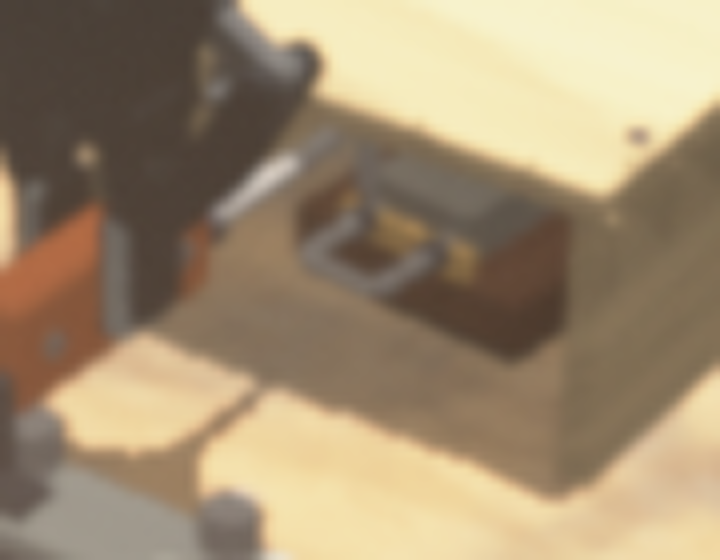

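The tip is faintly visible in front of the stone, as a vertical piece at about crop (368,150–188).

```bash
python3 - <<'E'
from h import *
for i in range(1): 
  s=bot.sense();print(s['position'],s['wrist_force'])
cs=optics.get_calibration('scene')
S=lambda u,v,z:np.round(px2w(cs,(u/8+290,v/8+185),z),4)
print('tip',S(370,190,.0475),'bend',S(355,137,.078),'bail',S(312,255,.03),S(375,287,.03),S(365,215,.03),S(438,252,.03))
P=lambda p:np.round((w2px(cs,p)-[290,185])*8)
for x,y in [(.709,.027),(.709,.031),(.712,.035)]: print(x,y,P([x,y,.0475]),P([x,y,.078]))
m=cv2.imread('pics/s4.png')[185:255,290:380];m=m[8:34,30:62];m=cv2.convertScaleAbs(m,alpha=1.8,beta=-40);cv2.imwrite('pics/s4d.png',cv2.resize(m,None,fx=20,fy=20,interpolation=cv2.INTER_CUBIC))
E
```

```text
[0.58594677 0.03112702 0.07247569] [-0.36524824  0.09204001 -1.32441984]
tip [0.7115 0.0313 0.0475] bend [0.6918 0.0231 0.078 ] bail [0.6945 0.0394 0.03  ] [0.6923 0.0147 0.03  ] [0.7222 0.0405 0.03  ] [0.7192 0.0114 0.03  ]
0.709 0.027 [377. 198.] [380. 109.]
0.709 0.031 [366. 194.] [369. 104.]
0.712 0.035 [361. 185.] [364.  96.]
```

View pics/s4d.png

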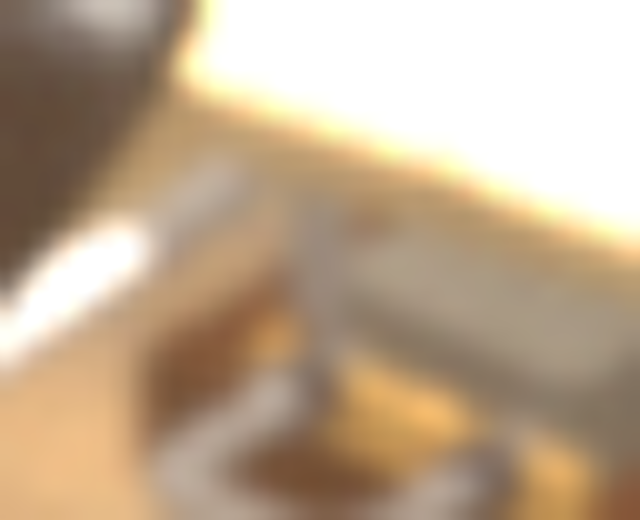

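```bash
python3 -m crank '.2 -.3 0 0;0 0 .7 0;0 0 .7 0;0 0 .6 0;0 0 0 0'; python3 -m crank '0 0 .6 0;0 0 .6 0;0 0 0 0'
python3 - <<'E'
from h import *
s=bot.sense();print(s['position'],s['wrist_force'],mat(s)[:,1])
cap('scene','s5.png');im=cv2.imread('pics/s5.png')[195:230,315:365];a=cv2.resize(im,None,fx=14,fy=14,interpolation=cv2.INTER_CUBIC);cv2.imwrite('pics/s5c.png',cv2.convertScaleAbs(a,alpha=1.5,beta=-20))
E
```

```text
time_s: 6.57
position: [0.588, 0.0274, 0.0504]
eef_rot: [2.248, -2.191, -0.004]
wrist_force: [0.0, 0.5, -1.6]
width: 0.0189
time_s: 6.82
position: [0.5887, 0.0275, 0.0389]
eef_rot: [2.249, -2.192, -0.002]
wrist_force: [-0.5, -0.7, -1.6]
width: 0.0189
[0.58873714 0.02745368 0.03885092] [-0.51499551 -0.73880021 -1.58223175] [-0.99966729 -0.02570102  0.00218468]
```

View pics/s5c.png

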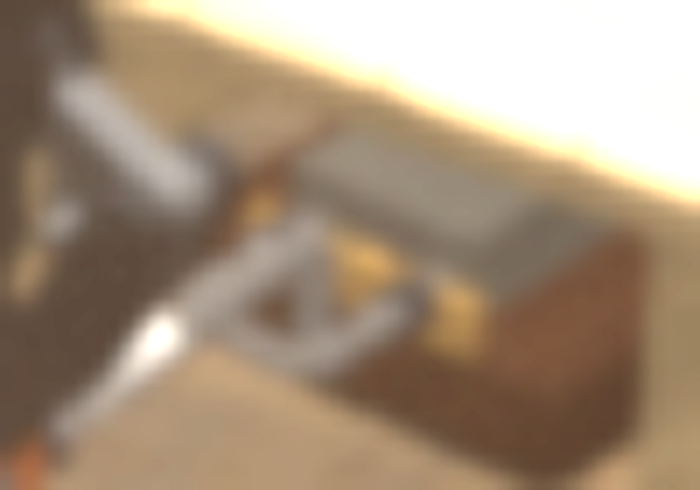

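The tip stands inside the bail (vertical piece at crop (310,230–340), cross wire in front of it). Now I'll pull.

```bash
python3 -m crank '0 .4 0 0;0 .4 0 0;0 .4 0 0;0 .4 0 0;0 .4 0 0;0 .4 0 0'; python3 -m crank '0 .5 0 0;0 .5 0 0;0 .5 0 0;0 .5 0 0;0 .5 0 0;0 .5 0 0;0 .5 0 0;0 .5 0 0;0 .5 0 0;0 .5 0 0'
```

```text
time_s: 7.37
position: [0.5657, 0.0269, 0.0405]
eef_rot: [-2.249, 2.192, -0.001]
wrist_force: [1.7, -0.0, -1.6]
width: 0.019
time_s: 8.2
position: [0.5153, 0.0257, 0.0403]
eef_rot: [-2.25, 2.193, -0.0]
wrist_force: [2.6, -0.5, -1.1]
width: 0.0188
```

```bash
python3 -m crank '0 .5 0 0;0 .5 0 0;0 .5 0 0;0 .5 0 0;0 .5 0 0;0 .5 0 0'; python3 - <<'E'
from h import *
s=bot.sense();print(s['position'],s['wrist_force'],s['eef_rot'])
c=optics.get_calibration('top');cap('top','t2.png');im=cv2.imread('pics/t2.png')[190:330,240:400];cv2.imwrite('pics/t2c.png',cv2.resize(im,None,fx=5,fy=5,interpolation=cv2.INTER_CUBIC))
E
```

```text
time_s: 8.7
position: [0.4853, 0.0249, 0.0403]
eef_rot: [-2.25, 2.193, -0.0]
wrist_force: [2.4, 0.2, -1.1]
width: 0.019
[0.48526085 0.02493309 0.04029861] [ 2.35804592  0.204028   -1.07071535] [-2.24980464e+00  2.19257381e+00 -1.70459347e-04]
```

View pics/t2c.png

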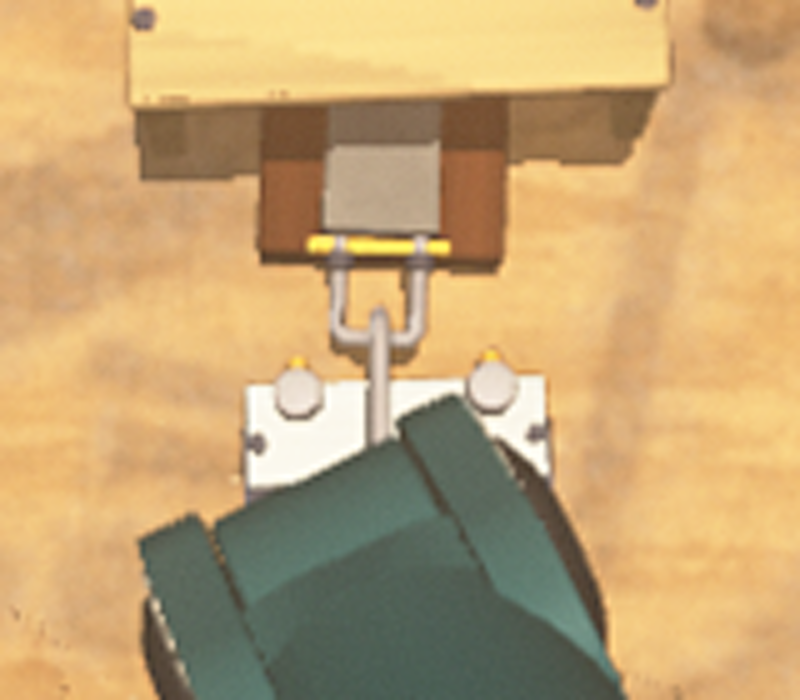

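The holder is on its way. The bail runs from crop x 330 to 428, and the post midline is at about 394, so it is about 5 mm to the left and turned about 0.07 rad relative to the stop. Roughly 40 mm remain, so I'll drift right while pulling.

```bash
python3 -m crank '.06 .25 0 0;.06 .25 0 0;.06 .25 0 0;.06 .25 0 0;.06 .25 0 0;.06 .25 0 0;.06 .25 0 0;.06 .25 0 0;.06 .25 0 0;.06 .25 0 0'; python3 - <<'E'
from h import *
s=bot.sense();print(s['position'],s['wrist_force'],s['eef_rot'])
c=optics.get_calibration('top');cap('top','t3.png');im=cv2.imread('pics/t3.png')[210:290,260:380];cv2.imwrite('pics/t3c.png',cv2.resize(im,None,fx=6,fy=6,interpolation=cv2.INTER_CUBIC))
E
```

```text
time_s: 9.58
position: [0.4606, 0.0182, 0.0403]
eef_rot: [2.25, -2.193, -0.0]
wrist_force: [1.4, -1.1, -2.6]
width: 0.0189
[0.46055552 0.01823432 0.04026122] [ 1.42489882 -1.06308952 -2.56228198] [ 2.24978541e+00 -2.19260048e+00 -6.71174899e-05]
```

View pics/t3c.png

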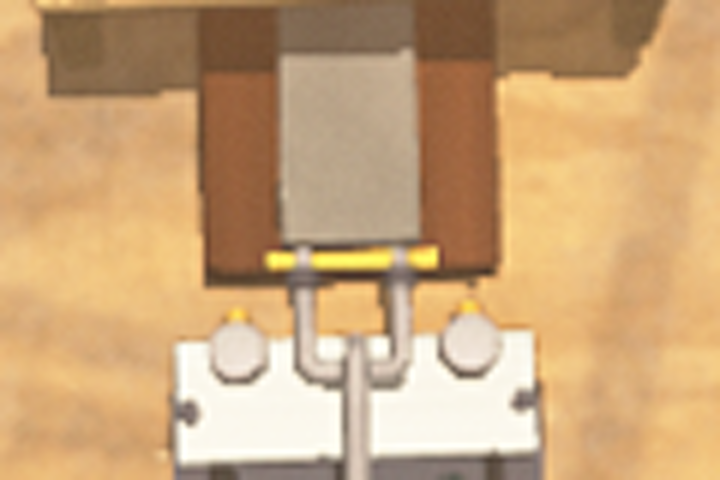

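The holder is now square to the stop and centred (bail mid 353, post mid 354.5 in the crop). About 12 mm remain.

```bash
python3 -m crank '0 .2 0 0;0 .2 0 0;0 .2 0 0;0 .2 0 0;0 0 0 0';python3 -m crank '0 .1 0 0;0 .1 0 0;0 0 0 0';python3 -m crank '0 .1 0 0;0 0 0 0'
```

```text
time_s: 10.05
position: [0.4523, 0.018, 0.0402]
eef_rot: [2.25, -2.192, -0.0]
wrist_force: [1.4, -0.0, -2.0]
width: 0.0188
time_s: 10.3
position: [0.4507, 0.018, 0.0402]
eef_rot: [2.25, -2.193, -0.0]
wrist_force: [2.9, -0.2, -2.0]
width: 0.0189
time_s: 10.47
position: [0.4498, 0.018, 0.0403]
eef_rot: [-2.25, 2.193, -0.0]
wrist_force: [1.9, 1.2, -1.7]
width: 0.0189
```

```bash
for i in 1 ; do python3 -m crank '0 .1 0 0;0 0 0 0' | grep -E 'pos|force'; done;  python3 -m crank '0 .1 0 0;0 0 0 0'| grep -E 'pos|force'; python3 -m crank '0 .1 0 0;0 0 0 0'| grep -E 'pos|force'
```

```text
position: [0.4488, 0.018, 0.0403]
wrist_force: [1.9, -1.6, -1.1]
position: [0.4478, 0.0179, 0.0403]
wrist_force: [1.6, -0.2, -2.2]
position: [0.4474, 0.0179, 0.0404]
wrist_force: [4.1, -0.6, -3.1]
```

```bash
python3 -m crank '0 .05 0 0;0 0 0 0;0 0 0 0' | grep -E 'pos|force'; python3 - <<'E'
from h import *
s=bot.sense();print(s['position'],s['wrist_force'],s['joint_efforts'][:4])
E
```

```text
position: [0.4471, 0.0178, 0.0404]
wrist_force: [5.6, -0.8, -3.4]
[0.44706302 0.01777531 0.04041757] [ 5.61652567 -0.7638716  -3.41997912] [ -0.52897235 -41.2560761   -4.96616542 -10.70973963]
```

```bash
python3 -m crank '0 .06 0 0;0 0 0 0;0 0 0 0' | grep -E 'pos|force'; python3 -m crank '0 .05 0 0;0 0 0 0;0 0 0 0' | grep -E 'pos|force'
```

```text
position: [0.447, 0.0178, 0.0405]
wrist_force: [6.0, -1.5, -3.9]
position: [0.4469, 0.0178, 0.0406]
wrist_force: [7.2, -0.7, -5.7]
```

```bash
python3 -m crank '0 0 .1 0;0 0 0 0;0 0 0 0' | grep -E 'pos|force|rot'; python3 -m crank '0 .04 .1 0;0 0 0 0;0 0 0 0' | grep -E 'pos|force'
```

```text
position: [0.4469, 0.0178, 0.0397]
eef_rot: [-2.248, 2.192, -0.003]
wrist_force: [6.3, -1.2, -1.6]
position: [0.4468, 0.0179, 0.039]
wrist_force: [5.0, -1.8, 0.4]
```

```bash
python3 -m crank '0 .1 -.03 0;0 0 0 0;0 0 0 0' | grep -E 'pos|force|rot'; python3 -m crank '0 .07 0 0;0 0 0 0;0 0 0 0' | grep -E 'pos|force'
```

```text
position: [0.4467, 0.0179, 0.0394]
eef_rot: [-2.246, 2.19, -0.005]
wrist_force: [7.4, -0.7, -2.7]
position: [0.4466, 0.0179, 0.0395]
wrist_force: [8.9, -1.8, -3.3]
```

```bash
python3 -m crank '0 .06 .03 0;0 0 0 0;0 0 0 0' | grep -E 'pos|force|rot'; python3 -m crank '0 0 0 0;0 0 0 0;0 0 0 0' | grep -E 'pos|force'
```

```text
position: [0.4466, 0.018, 0.0393]
eef_rot: [-2.244, 2.189, -0.007]
wrist_force: [9.9, -0.6, -4.5]
position: [0.4466, 0.018, 0.0393]
wrist_force: [10.3, -1.1, -3.6]
```

```bash
for i in 1; do python3 -m crank '0 0 0 0;0 0 0 0;0 0 0 0;0 0 0 0;0 0 0 0;0 0 0 0' | grep -E 'force'; done; python3 -m crank '0 0 0 0;0 0 0 0;0 0 0 0;0 0 0 0;0 0 0 0;0 0 0 0' | grep force;  python3 -m crank '0 0 0 0;0 0 0 0;0 0 0 0;0 0 0 0;0 0 0 0;0 0 0 0' | grep force; python3 - <<'E'
from h import *
cap('top','t4.png');im=cv2.imread('pics/t4.png')[210:290,260:380];cv2.imwrite('pics/t4c.png',cv2.resize(im,None,fx=6,fy=6,interpolation=cv2.INTER_CUBIC))
E
```

```text
wrist_force: [11.1, -0.9, -3.6]
wrist_force: [10.1, -1.3, -3.3]
wrist_force: [10.5, -1.7, -3.6]
```

View pics/t4c.png

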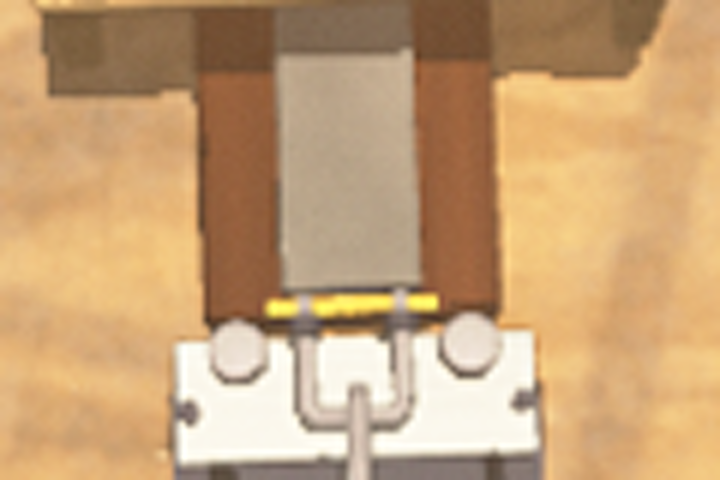

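Both posts bear on the face and no pins are showing. The pull held at about 10 N for over 1.5 s. Now unloading and unhooking.

```bash
python3 -m crank '0 -.2 0 0;0 -.2 0 0;0 -.2 0 0;0 -.2 0 0;0 -.2 0 0;0 -.2 0 0;0 0 0 0;0 0 0 0';
```

```text
time_s: 15.43
position: [0.4542, 0.0181, 0.0381]
eef_rot: [2.249, -2.192, -0.001]
wrist_force: [-0.2, -0.1, -2.2]
width: 0.0191
```

```bash
python3 -m crank '0 0 -.5 0;0 0 -.7 0;0 0 -.7 0;0 0 -.7 0;0 0 -1 0;0 0 -1 0;0 0 -1 0;0 0 0 0'; python3 - <<'E'
from h import *
s=bot.sense();print(s['wrist_force'],mat(s).round(3).tolist())
E
```

```text
time_s: 16.1
position: [0.456, 0.0182, 0.0966]
eef_rot: [-2.248, 2.191, -0.005]
wrist_force: [0.2, 1.0, -2.1]
width: 0.019
[ 0.20490577  1.01963182 -2.10798082] [[0.026, -1.0, 0.004], [-1.0, -0.026, -0.0], [0.0, -0.004, -1.0]]
```

```bash
python3 -m crank '-3.6 -.7 0 0;-3.6 -.7 0 0;-3.6 -.7 0 0;-3.6 -.7 0 0;-3.6 -.7 0 0;0 0 0 .05;0 0 0 .05;0 0 0 0'; python3 -m crank '0 0 2 0;0 0 2 0;0 0 1.5 0;0 0 .7 0;0 0 0 0;0 0 0 0'
```

```text
time_s: 16.77
position: [0.4845, 0.1997, 0.094]
eef_rot: [2.137, -2.302, -0.0]
wrist_force: [0.0, -0.4, -1.6]
width: 0.0187
time_s: 17.27
position: [0.485, 0.1988, 0.0324]
eef_rot: [2.137, -2.302, -0.0]
wrist_force: [0.0, 0.1, -1.1]
width: 0.0188
```

```bash
python3 -m crank '0 0 .4 0;0 0 0 0;0 0 0 0' | grep -E 'pos|force'; python3 -m crank '0 0 .2 0;0 0 0 0;0 0 0 0'| grep -E 'pos|force';  python3 -m crank '0 0 .15 0;0 0 0 0;0 0 0 0'| grep -E 'pos|force'
```

```text
position: [0.4853, 0.199, 0.0288]
wrist_force: [0.0, 0.3, -1.3]
position: [0.485, 0.199, 0.0264]
wrist_force: [-0.7, -0.1, -0.8]
position: [0.485, 0.1991, 0.0249]
wrist_force: [-0.9, 0.1, 1.0]
```

```bash
python3 -m crank '0 0 .1 0;0 0 0 0;0 0 0 0' | grep -E 'pos|force'; python3 -m crank '0 0 0 0;0 0 0 0;0 0 0 0;0 0 0 0;0 0 0 0' 5; python3 -m crank '0 0 -2 0;0 0 -4 0;0 0 -4 0;0 0 -4 0;0 0 -4 0;0 0 0 0;0 0 0 0'
python3 - <<'E'
from h import *
cap('scene','s6.png');a=cv2.imread('pics/s6.png')[150:340,170:450];a=cv2.resize(a,(800,543),interpolation=cv2.INTER_CUBIC)
cv2.imwrite('pics/s6c.png',a);cap('top')
for n in ['scene','top']:
  for q in ['pull_hook','holder','bail','loupe','tape_roll','ferrule']: print(n,q,[(round(d['conf'],2),np.round(d['box']).tolist()) for d in optics.find_in(n,q)[:1]])
E
```

```text
position: [0.4851, 0.1991, 0.0247]
wrist_force: [-2.1, -1.6, 7.9]
time_s: 18.68
position: [0.4849, 0.1989, 0.0236]
eef_rot: [2.137, -2.302, -0.0]
wrist_force: [0.3, -0.1, 0.1]
width: 0.0502
time_s: 19.27
position: [0.4863, 0.1994, 0.2061]
eef_rot: [-2.134, 2.299, -0.004]
wrist_force: [-0.1, -0.9, -0.7]
width: 0.05
scene pull_hook [(0.79, [187.0, 214.0, 260.0, 262.0])]
scene holder [(0.96, [293.0, 212.0, 350.0, 253.0])]
scene bail [(0.97, [296.0, 213.0, 351.0, 256.0])]
scene loupe []
scene tape_roll [(0.91, [389.0, 266.0, 437.0, 303.0])]
scene ferrule [(0.75, [350.0, 315.0, 361.0, 329.0])]
top pull_hook [(0.91, [201.0, 252.0, 227.0, 365.0])]
top holder [(0.83, [292.0, 208.0, 344.0, 279.0])]
top bail [(0.7, [294.0, 210.0, 342.0, 281.0])]
top loupe [(0.74, [411.0, 284.0, 435.0, 307.0])]
top tape_roll [(0.88, [430.0, 223.0, 485.0, 274.0])]
top ferrule [(0.59, [293.0, 208.0, 341.0, 281.0])]
```

```bash
python3 - <<'E'
from h import *
ct=optics.get_calibration('top');cs=optics.get_calibration('scene')
im=cap('top','t7.png')[:,:,::-1];old=cv2.imread('pics/t4.png')
for nm,(x0,x1,y0,y1) in {'holder':(294,344,225,262),'posts':(288,350,262,275),'loupe':(408,438,282,310),'ferrule':(428,450,325,345)}.items():
    ref=old if nm in('holder','posts') else cv2.imread('pics/t2.png')
    r=cv2.matchTemplate(im[y0-8:y1+8,x0-8:x1+8].copy(),ref[y0:y1,x0:x1].copy(),cv2.TM_CCOEFF_NORMED);print(nm,cv2.minMaxLoc(r)[1],np.array(cv2.minMaxLoc(r)[3])-8)
# hook upright check: silhouette vs projected model bounds
m=optics.silhouettes('top','pull_hook')[0]['region'];cap('scene');ms=optics.silhouettes('scene','pull_hook')[0]['region']
a=-.075 # approx yaw
from scipy.optimize import least_squares
pts=[(i,j,k) for i in(-.06,-.044) for j in(-.023,.023) for k in(0,)]+[(i,j,k) for i in(-.043,.043) for j in(-.01,.01) for k in(.016,.052)]+[(.1335,j,k) for j in(-.0035,.0035) for k in(0,.0315)]
def bb(c,p):
    q=[w2px(c,[p[0]+np.cos(p[2])*i-np.sin(p[2])*j,p[1]+np.sin(p[2])*i+np.cos(p[2])*j,k+p[3]]) for i,j,k in pts];q=np.array(q);return np.r_[q.min(0),q.max(0)]
def mb(m): y,x=np.nonzero(m);return np.array([x.min(),y.min(),x.max()+1,y.max()+1])
B=[mb(m),mb(ms)]
f=lambda p:np.r_[bb(ct,p)-B[0],bb(cs,p)-B[1]]
r=least_squares(f,[.485,.2,-.075,0]);print(r.x.round(4),r.fun.round(1))
E
```

```text
holder 0.9969839453697205 [0 0]
posts 0.994568407535553 [0 0]
loupe 0.9991399645805359 [0 0]
ferrule 0.9987172484397888 [0 0]
[ 0.4798  0.1976 -0.0672 -0.0039] [-0.5 -0.3  0.6 -0.3 -0.8 -1.6  0.2  1.8]
```

```bash
python3 -c "
from workcell import bot
print(bot.sense()['time_s'],bot.finish_job())"
```

```text
the job is handed in; nothing more can be done
20.1667 None
```

The job is handed in at 20.2 s of the 64 s allowed; the simulator gave no verdict. I hooked the bail with the pull hook and dragged the holder out until its face bore on both posts. I then held about 10 N, unhooked it and stood the hook upright at the left of the bench, about 0.2 m from the stop.

**Pull:** the wrist readings during the steady hold of more than 1.5 s were 9.9 to 11.1 N along the pull, with about 3.5 N downward as well. I could not measure the force on the posts directly. I estimate it at about 8 N, the pull less roughly 2 N of sliding friction.

**Last checks:**
- **Holder:** it had not shifted (0 px) in the top camera between the hold and after unhooking. The top view taken during the hold showed it against both posts with no pin showing; I had no direct pin readings.
- **Pull hook:** its outline in both cameras fits an upright hook standing at about (0.480, 0.198), within 2 px. The fitted height came out at −4 mm, which I put down to calibration error. That is close to the ±5 mm limit.
- **Bystanders:** the loupe and ferrule had not moved (0 px). The tape roll's detection box was within 2 px of where it started.

**Disagreements:**
- On the final detection calls the network missed the loupe in the scene view and took the holder for the ferrule in the top view. Image matching settled both.
- I had used up the picture viewer by then, so the hook's final stance was checked by numbers only.

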